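Build the two-level load on a bench kiln

ROBOT

A 7-joint arm with a two-finger parallel gripper is mounted at the origin on the work surface. World frame = base frame: x ahead of the robot, y to its left, z up, the work surface at z = 0. Lengths are in mm, angles in rad, forces in N, time in s.
With the tool pointing down it reaches from about 400 to 875 mm from the base axis. Payload 4.4 kg.
Tool frame: the origin (TCP) lies midway between the tips of the shut fingers; the grasp point (between the pads) lies ctrl.grip_depth behind it (ctrl.grip_depth is the distance from the TCP to the grasp point, in mm); z points along the fingers, y is the line along which they close (so a half turn about z gives the same grasp; the last joint's range is limited). The gripper opens to 85 mm and grips with 20 to 120 N. Pads are 22 mm wide; open, the fingers measure 114 mm over their backs; the gripper's body (76 mm by 85 mm) begins 54 mm behind the grasp point. The pads swing forward as they close: fully open they stand 13 mm farther back than shut.
Start: joints at [1.094, 0.628, 0.038, 1.517, -0.027, 0.996, -0.02], TCP at [259.601, -595.924, 231.313] pointing down, gripper open.
Joint ranges: [-3.06, 3.06], [-0.37, 2.12], [-1.25, 1.32], [0.18, 2.47], [-1.1, 4.24], [0.23, 1.98], [-2.94, 2.94]. Speed limits (rad/s): [2.57, 2.57, 3.14, 3.14, 3.14, 3.14, 3.14].

INTERFACE

Orientations are given as [roll, pitch, yaw] about the fixed x, y, z axes, in that order (R = Rz(yaw) Ry(pitch) Rx(roll)).
In Python, from cell import ctrl gives the robot as it stands.
- The arm moves only by the tool carry_out, never from a script. Its argument "deltas" is one flat list of numbers, 7 for each row, row after row: the turn, a rotation vector about the tool's x, y, z in degrees, then the shift along the tool's x, y, z in m, then the closure, from -1 (fully open) to 1 (shut). In form: [wx, wy, wz, dx, dy, dz, claw, wx, wy, wz, dx, dy, dz, claw, ...]. A call has 1 to 12 rows; each row shifts and turns the commanded pose from where the row before left it, along the tool's axes as they then stand; what a row does not reach is not made up. A row lasts 1/8 s, in which the tool goes at most 62.5 mm and 10.7 degrees, less where a joint would pass 70% of its speed; a pose out of reach is approached as far as the arm can. A call with a gripper value outside its range is refused whole. The fingers move at their own pace and stop on an object; the grip force is fixed at half the most. Time passes only in rows, so rows that do not move let the fingers close. It gives the time, the measured TCP pose, the force, the opening and the grip force at its end, in the units of the state.
- ctrl.read_state(): the state, without advancing time (a new reading comes with each control period).
- ctrl.get_image(name): name is "scene" or "top" or "wrist"; returns the picture (384x512x3 uint8, red, green, blue); there is no depth.
- ctrl.calibration(name): a dict with "mtx" (3x3 intrinsics, pixels), "distortion" ([k1, k2, p1, p2, k3] as OpenCV has them; the pictures are not rectified), "R" (3x3) and "t" (3): a world point X has camera coordinates R X + t. Camera axes: x right, y down, z forward; pixel columns grow to the right and rows downward; lengths in mm; the calibration is good to about 2 mm. A picture is of the moment at which its call begins: read the wrist's pose just before it. calibration takes no time and is no camera call; for the wrist camera it gives the pose at the moment of the call.
- ctrl.finish_job(): hands the job in; it is judged then, once.
The state is a dict: "clock": time; "qpos": joint angles; "qd": joint speeds; "tau": joint torques, N m; "eef_pos": TCP position; "tool_rot": TCP orientation; "force": force on the tool from outside, world axes, zero at the start; "torque": the same for the moment, N m; "width": finger opening in mm; "gripper_force": force on a finger pad.
Only numpy, scipy, OpenCV 4.12 (cv2) and the standard library are available. Lean on these libraries where they do the work, as an engineer would, in place of code of your own. Each camera call takes 0.05 s, during which the arm holds its last target. There are 200 camera calls.

TASK

Build the load on the open kiln base. On its lower shelf stand the bowl in the middle and one of the two tall props on each of the two ring marks; then lay the narrow kiln shelf level across the props, centred and in line with the lower shelf; and last stand the vase upright in the middle of it. Set every piece down gently, dropping nothing, and leave the two short props where they stand.

Things in the scene. Friction and masses are not known exactly. Their poses are not given: they have to be found in the camera images.
- hearth: Open bench-kiln base, fixed, 280 (x) x 200 mm, 60 mm high, control box at its +x end. On it the fixed lower shelf, 240 x 130 mm, whitish, top at z = 72 mm. Two brown ring marks on it, 42 mm across, at x = +70 and -70 mm, y = 0; its middle is x = y = 0. Stands left or right of the robot's middle. Origin: centre of the underside, on the table; x along the long side, z up.
- board: Plywood ware board, 270 (x) x 180 (y) mm, fixed flat on the table on the other side, top at z = 15 mm. The four props, the bowl and the vase stand upright on it at the start in two rows along its x (rows 96 mm apart, 88 mm between neighbours), in any order. Origin: centre of its underside; x along the long side, z up.
- prop_a: Tall kiln prop: buff tube with a hole in its top, 40 mm diameter, 75 mm high, 0.12 kg. Origin at the centre of its foot, z up. Same as prop_b; either may go on either ring mark.
- prop_b: Second tall kiln prop, like prop_a: 40 mm diameter, 75 mm high. Origin at the centre of its foot, z up.
- short_a: Short kiln prop, not used: buff tube, 40 mm diameter, only 34 mm high (lower than the bowl). Origin at the centre of its foot, z up.
- short_b: Second short kiln prop, not used: 40 mm diameter, 34 mm high. Origin at the centre of its foot, z up.
- bowl: Small white unglazed bowl: 62 mm outer diameter, straight upper wall from 18 mm to its rim at 42 mm, narrower round foot 40 mm across, about 0.09 kg. Origin at the centre of its foot, z up.
- vase: Small white unglazed vase: 80 mm high, belly 52 mm diameter and straight from 26 to 50 mm height, foot 44 mm across, narrow neck, lip 36 mm, about 0.13 kg. Origin at the centre of its foot, z up.
- bat: Narrow kiln shelf: buff slab 190 (x) x 62 (y) x 14 mm with a whitish top, about 0.3 kg, lying flat on the table between the kiln base and the ware board, roughly along the world's x. Origin at the centre of its underside, x along its length, z up.

How it is judged:
By the outcome, as a careful person would: the job done as asked, in the order asked, and still so for the second after the job is handed in, with the robot touching nothing.
It also fails if it takes over 144 s, if anything falls off the work surface, if the arm or the gripper's body presses on something with over 40 N, if the wrist force passes 120 N, or if a joint passes its speed limit or range.

## Working session

There is one attempt and no reset: what is moved stays moved. The work goes in short steps, Python scripts to look and compute and a tool call to move; the robot and the scene stay as the last step left them, time stands still between calls to the robot, and variables do not carry over. Pictures are saved under pics/ and viewed, at most 14 in all, crops included, and the job is handed in when it is done.

Besides the shell and the picture viewer there is one more tool, called after "Call:" by a JSON object that holds its "name" and its "arguments", one argument or row to a line. carry_out: Moves the arm, as the interface text tells. Its arguments: {"type":"object","properties":{"deltas":{"type":"array"}},"required":["deltas"]}

```bash
ls; mkdir -p pics; python3 - <<'E'
from cell import ctrl
import cv2
s=ctrl.read_state()
for k in s: print(k,s[k])
print(ctrl.grip_depth)
for n in("top","scene"):
    im=ctrl.get_image(n); cv2.imwrite(f"pics/{n}0.png",im[:,:,::-1])
    c=ctrl.calibration(n); print(n,c)
E
```

```text
pics
clock 0.0
qpos [ 1.09419534  0.62930624  0.03843661  1.51835031 -0.02701622  0.99630577
 -0.02001117]
qd [ 0.00120209  0.00037538  0.00013836  0.00154202 -0.0012025   0.00020684
 -0.00071791]
tau [-2.59462655e-05 -5.63395321e+01  1.22622907e+00 -1.93446493e+01
  1.09817268e-02  1.06468366e-02  2.57243306e-05]
eef_pos [ 259.36263064 -595.34284633  230.42049258]
tool_rot [-3.13974057e+00  5.34524656e-06  4.10785717e-01]
force [-0.60269286  0.13437118 -0.31818853]
torque [ 0.04730548  0.01603841 -0.01306613]
gripper_force 0.0
width 85.93604804342361
18.700000000000003
top {'mtx': array([[434.85424066,   0.        , 252.49128386],
       [  0.        , 434.85424066, 193.12282914],
       [  0.        ,   0.        ,   1.        ]]), 'distortion': array([0.04519935, 0.        , 0.        , 0.        , 0.        ]), 'R': array([[-0.02319482, -0.99947858, -0.02246243],
       [-0.99195842,  0.02580497, -0.12390561],
       [ 0.12442065,  0.01940782, -0.99203974]]), 't': array([ 39.56986167, 538.87705359, 940.52007816])}
scene {'mtx': array([[468.03264868,   0.        , 255.12293956],
       [  0.        , 468.03264868, 196.45776836],
       [  0.        ,   0.        ,   1.        ]]), 'distortion': array([0.0240664, 0.       , 0.       , 0.       , 0.       ]), 'R': array([[-0.275962  ,  0.96108822,  0.01242647],
       [ 0.8053566 ,  0.23826418, -0.54279916],
       [-0.52463865, -0.1397842 , -0.8397706 ]]), 't': array([ 129.4177078 , -411.99990571, 1417.06970852])}
```

View pics/top0.png

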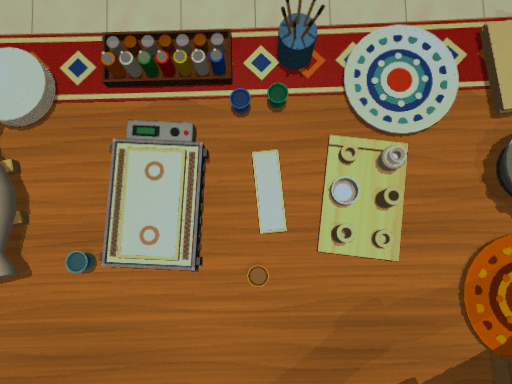

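View pics/scene0.png

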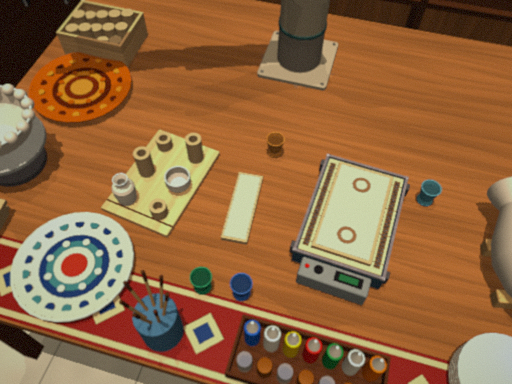

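Top view: kiln at (155,205) with ring marks at (154,170) and (149,235). The bat is at (269,192). On the board are the vase (394,157), bowl (344,190), and tall props (388,198) and (343,233). The short props are at (348,155) and (382,239), which the scene view confirms.

```bash
cat > h.py <<'E'
import numpy as np, cv2
from cell import ctrl
def px2w(uv,z,c):
    uv=np.asarray(uv,float).reshape(-1,1,2)
    n=cv2.undistortPoints(uv,c["mtx"],c["distortion"]).reshape(-1,2)
    d=np.c_[n,np.ones(len(n))]@c["R"]; o=-c["R"].T@c["t"]
    return o+d*((z-o[2])/d[:,2])[:,None]
def w2px(X,c):
    return cv2.projectPoints(np.asarray(X,float).reshape(-1,1,3),cv2.Rodrigues(c["R"])[0],c["t"],c["mtx"],c["distortion"])[0].reshape(-1,2)
E
python3 - <<'E'
from h import *
im=cv2.imread("pics/top0.png")
a=cv2.resize(im[125:265,310:410],None,fx=4,fy=4,interpolation=cv2.INTER_CUBIC)
b=cv2.resize(im[125:265,100:200],None,fx=4,fy=4,interpolation=cv2.INTER_CUBIC)
cv2.imwrite("pics/crop1.png",np.hstack([a,b]))
E
```

```text
(no output)
```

View pics/crop1.png

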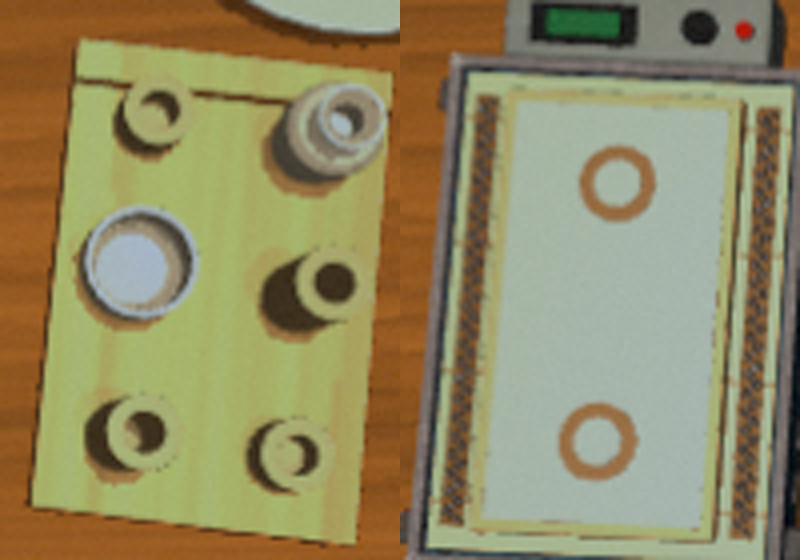

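Crop (4x): tall prop rims are centred at (335,285) and (143,433), the bowl rim at (141,263) and the vase lip at (350,116). The rings are at (617,183) and (597,441).

```bash
python3 - <<'E'
from h import *
np.set_printoptions(precision=1,suppress=True)
im=cv2.imread("pics/top0.png"); c=ctrl.calibration("top")
f=lambda u,v:(310+(u+.5)/4-.5,125+(v+.5)/4-.5)
for n,u,v,z in(("tallA",335,285,90),("tallB",143,433,90),("bowl",141,263,57),("vase",350,116,95),("shortfar",157,115,49),("shortnear",290,454,49)):
    print(n,px2w(f(u,v),z,c)[0])
corn=np.array([f(80,40),f(392,73),f(355,545),f(33,508)]); w=px2w(corn,15,c); print("board",w,w.mean(0))
# rings
hsv=cv2.cvtColor(im,cv2.COLOR_BGR2HSV); 
roi=np.zeros(im.shape[:2],np.uint8); roi[135:255,132:175]=255
m=((hsv[...,1]>80)&(im[...,0]<120)).astype(np.uint8)*255&roi
n,l,s,ce=cv2.connectedComponentsWithStats(m)
R=[]
for i in range(1,n):
    if s[i,4]>60:
        p=px2w(ce[i],72,c)[0]; print("ring",s[i],ce[i],p)
# bat
m=((hsv[...,1]<60)&(im[...,1]>130)).astype(np.uint8)*255; m[:,:245]=0; m[:,295:]=0; m[:140]=0;m[245:]=0
k=max(cv2.findContours(m,0,1)[0],key=cv2.contourArea).reshape(-1,2)
w=px2w(k,14,c)[:,:2].astype(np.float32); print("bat",cv2.minAreaRect(w), "px",cv2.minAreaRect(k))
print(ctrl.calibration("wrist"))
E
```

```text
tallA [ 519.2 -268.3   90. ]
tallB [ 444.7 -165.3   90. ]
bowl [ 537.6 -175.1   57. ]
vase [ 607.6 -280.    95. ]
shortfar [ 620.9 -189.5   49. ]
shortnear [ 432.9 -250.9   49. ]
board [[ 673.5 -154.6   15. ]
 [ 648.5 -330.5   15. ]
 [ 382.7 -292.4   15. ]
 [ 406.5 -116.4   15. ]] [ 527.8 -223.5   15. ]
ring [132 148  43   3  68] [151.2 149.1] [637.7 244.6  72. ]
ring [145 162  19  18 155] [154.2 170.5] [590.1 237.9  72. ]
ring [140 226  19  19 163] [148.9 235. ] [450.8 248.5  72. ]
bat ((547.0888671875, -10.51580810546875), (179.81369018554688, 53.10942077636719), 4.305563449859619) px ((268.6654052734375, 191.03604125976562), (78.13284301757812, 23.433732986450195), 83.8533706665039)
{'mtx': array([[339.1,   0. , 247.3],
       [  0. , 339.1, 199.8],
       [  0. ,   0. ,   1. ]]), 'distortion': array([-0.,  0.,  0.,  0.,  0.]), 'R': array([[ 0.4, -0.9, -0. ],
       [-0.9, -0.4,  0.3],
       [-0.3, -0.1, -1. ]]), 't': array([-649.2,  -36.7,  380.1])}
```

```bash
cat >> h.py <<'E'
from scipy.spatial.transform import Rotation as Ro
np.set_printoptions(precision=2,suppress=True)
def plan(xyz,yaw):
    "turn first (tool rotvec, deg), then shift along the turned tool axes (mm)"
    s=ctrl.read_state(); R=Ro.from_euler("xyz",s["tool_rot"]); T=Ro.from_euler("xyz",[np.pi,0,np.radians(yaw)])
    print("t",round(s["clock"],2),"pos",s["eef_pos"],"rpy",np.degrees(s["tool_rot"]),"w",round(s["width"],1),"gf",s["gripper_force"],"F",s["force"])
    print("turn",(R.inv()*T).as_rotvec(degrees=True),"shift",T.inv().apply(np.asarray(xyz)-s["eef_pos"]))
E
python3 - <<'E'
from h import *
s=ctrl.read_state();c=ctrl.calibration("wrist");R=Ro.from_euler("xyz",s["tool_rot"])
o=-c["R"].T@c["t"]
print("cam in tool",R.inv().apply(o-s["eef_pos"]),"axes",(c["R"]@R.as_matrix()))
plan([470,-215,280],-8.1)
E
```

```text
cam in tool [  76.63    0.34 -142.18] axes [[ 0.    1.    0.  ]
 [-0.96  0.   -0.29]
 [-0.29 -0.    0.96]]
t 0.1 pos [ 259.39 -595.39  230.49] rpy [-179.9    -0.     23.54] w 85.4 gf 0.0 F [-0.23 -0.07 -0.04]
turn [-0.1   0.03 31.64] shift [ 154.91 -406.27  -49.51]
```

Call:
{"name": "carry_out", "arguments": {
  "deltas": [0, 0, 10.5, 0, 0, 0, -1, 0, 0, 10.5, 0, 0, 0, -1, 0, 0, 10.5, 0, 0, 0, -1, 0, 0, 0, 0.026, -0.046, -0.0055, -1, 0, 0, 0, 0.026, -0.046, -0.0055, -1, 0, 0, 0, 0.026, -0.046, -0.0055, -1, 0, 0, 0, 0.026, -0.046, -0.0055, -1, 0, 0, 0, 0.026, -0.046, -0.0055, -1, 0, 0, 0, 0.026, -0.046, -0.0055, -1, 0, 0, 0, 0.026, -0.046, -0.0055, -1, 0, 0, 0, 0.026, -0.046, -0.0055, -1, 0, 0, 0, 0.026, -0.046, -0.0055, -1]
}}

```text
clock: 1.6
eef_pos: [549.4, -216.8, 280.7]
tool_rot: [-3.142, 0.001, -0.139]
force: [-0.2, -0.6, 0.5]
width: 85.7
gripper_force: 0.0
```

Call:
{"name": "carry_out", "arguments": {
  "deltas": [0, 0, 0, 0, 0, 0, -1, 0, 0, 0, 0, 0, 0, -1]
}}

```text
clock: 1.85
eef_pos: [548.0, -218.7, 280.3]
tool_rot: [3.141, 0.001, -0.139]
force: [0.0, 0.2, 0.1]
width: 85.4
gripper_force: 0.0
```

```bash
python3 - <<'E'
from h import *
plan([550,-215,280],-8.1)
c=ctrl.calibration("wrist"); im=ctrl.get_image("wrist")[:,:,::-1]; cv2.imwrite("pics/w1.png",im)
import pickle; pickle.dump(c,open("w1.pkl","wb"))
v=im.copy()
for n,p in(("A",(519.2,-268.3,90)),("B",(444.7,-165.3,90)),("bowl",(537.6,-175.1,57)),("vase",(607.6,-280,95))):
    u=w2px(p,c)[0]; print(n,u)
E
```

```text
t 1.85 pos [ 548.02 -218.74  280.35] rpy [179.96   0.08  -7.96] w 85.4 gf 0.0 F [0.05 0.18 0.12]
turn [0.04 0.08 0.14] shift [ 1.43 -3.98  0.35]
A [299.78 195.94]
B [212.8  272.56]
bowl [210.29 182.89]
vase [304.09 106.02]
```

View pics/w1.png

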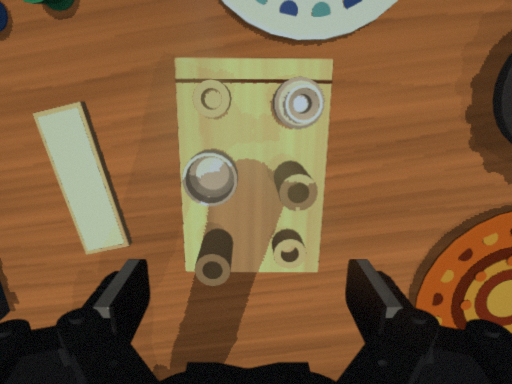

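```bash
python3 - <<'E'
from h import *
im=cv2.imread("pics/w1.png")
v=cv2.resize(im[80:290,170:340],None,fx=2.8,fy=2.8,interpolation=cv2.INTER_CUBIC)
t=cv2.imread("pics/top0.png"); 
cv2.imwrite("pics/w1c.png",v); print(v.shape)
E
```

```text
(588, 476, 3)
```

View pics/w1c.png

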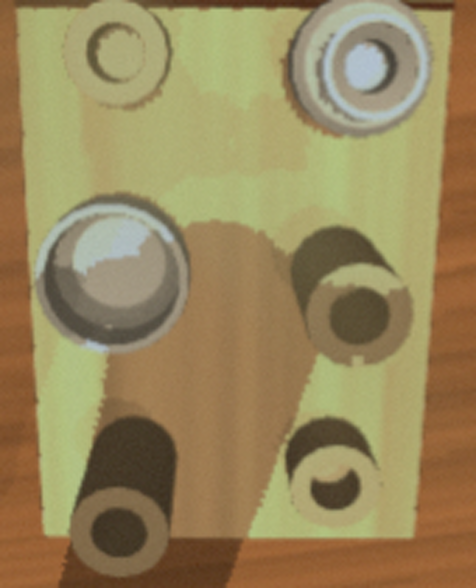

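Crop centres: A rim (360,315), B rim (119,531), bowl rim (113,275), vase lip (373,66).

```bash
python3 - <<'E'
from h import *
import pickle; c=pickle.load(open("w1.pkl","rb"))
f=lambda u,v:(170+(u+.5)/2.8-.5,80+(v+.5)/2.8-.5)
for n,u,v,z in(("A",360,315,90),("B",119,531,90),("bowl",113,275,57),("vase",373,66,95)): print(n,px2w(f(u,v),z,c)[0])
w=px2w([(176,59),(332,59),(318,271),(187,271)],15,c); print("board",w,w.mean(0))
im=cv2.imread("pics/w1.png");hsv=cv2.cvtColor(im,cv2.COLOR_BGR2HSV)
m=((hsv[...,1]<75)&(im[...,1]>130)).astype(np.uint8)*255; m[:,135:]=0; m[:90]=0;m[260:]=0
k=max(cv2.findContours(m,0,1)[0],key=cv2.contourArea).reshape(-1,2)
print("bat",cv2.minAreaRect(px2w(k,14,c)[:,:2].astype(np.float32)))
E
```

```text
A [ 523.4  -267.12   90.  ]
B [ 448.74 -165.3    90.  ]
bowl [ 543.26 -175.79   57.  ]
vase [ 610.25 -279.12   95.  ]
board [[ 674.68 -154.86   15.  ]
 [ 650.58 -328.59   15.  ]
 [ 386.78 -291.99   15.  ]
 [ 411.28 -116.9    15.  ]] [ 530.83 -223.09   15.  ]
bat ((549.81689453125, -9.199596405029297), (179.7398681640625, 53.922149658203125), 4.154638767242432)
```

```bash
python3 -c "
from h import *
plan([542.5,-175.5,90],-8.1)"
```

```text
t 1.9 pos [ 547.6  -219.61  280.46] rpy [179.95   0.07  -8.07] w 85.3 gf 0.0 F [-0.11 -0.31 -1.27]
turn [0.05 0.07 0.03] shift [-11.27 -42.95 190.46]
```

Call:
{"name": "carry_out", "arguments": {
  "deltas": [0, 0, 0, -0.0055, -0.0215, 0.045, -1, 0, 0, 0, -0.0055, -0.0215, 0.045, -1, 0, 0, 0, 0, 0, 0.05, -1, 0, 0, 0, 0, 0, 0.03, -1, 0, 0, 0, 0, 0, 0.02, -1, 0, 0, 0, 0, 0, 0, -1, 0, 0, 0, 0, 0, 0, -1]
}}

```text
clock: 2.78
eef_pos: [543.9, -175.5, 91.6]
tool_rot: [3.141, -0.001, -0.141]
force: [0.9, 0.2, -0.1]
width: 85.2
gripper_force: 0.0
```

Call:
{"name": "carry_out", "arguments": {
  "deltas": [0, 0, 0, 0, 0, 0, -1]
}}

```text
clock: 2.9
eef_pos: [544.4, -174.9, 92.0]
tool_rot: [3.141, -0.002, -0.14]
force: [-0.4, -0.3, 0.6]
width: 84.9
gripper_force: 0.0
```

```bash
python3 -c "
from h import *
plan([542.5,-175.5,20],-8.1)
im=ctrl.get_image('wrist')[:,:,::-1]; cv2.imwrite('pics/w2.png',im)
c=ctrl.calibration('wrist'); print(w2px([[542.5,-175.5,57]],c)); print(ctrl.read_state()['eef_pos'])"
```

```text
t 2.9 pos [ 544.38 -174.92   91.99] rpy [179.97  -0.12  -8.  ] w 84.9 gf 0.0 F [-0.42 -0.28  0.56]
turn [ 0.03 -0.12  0.1 ] shift [-1.78  0.84 71.99]
[[250.44 240.16]]
[ 544.34 -174.67   91.9 ]
```

View pics/w2.png

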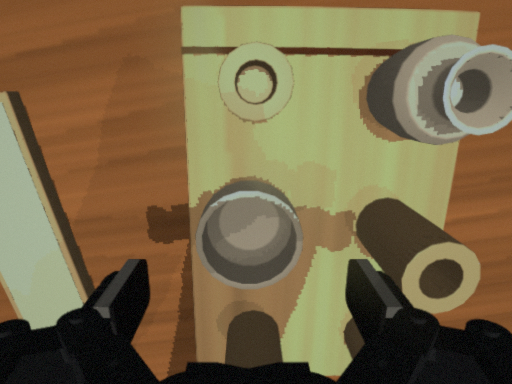

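The bowl rim is at (249.5,239) against a prediction of (250,240), so the alignment is good. Descending and grasping.

Call:
{"name": "carry_out", "arguments": {
  "deltas": [0, 0, 0, -0.001, 0.0005, 0.03, -1, 0, 0, 0, 0, 0, 0.025, -1, 0, 0, 0, 0, 0, 0.01, -1, 0, 0, 0, 0, 0, 0.006, -1, 0, 0, 0, 0, 0, 0, -1, 0, 0, 0, 0, 0, 0, 1, 0, 0, 0, 0, 0, 0, 1, 0, 0, 0, 0, 0, 0, 1, 0, 0, 0, 0, 0, 0, 1, 0, 0, 0, 0, 0, 0, 1, 0, 0, 0, 0, 0, 0, 1, 0, 0, 0, 0, 0, 0, 1]
}}

```text
clock: 4.45
eef_pos: [543.4, -174.9, 20.9]
tool_rot: [3.141, -0.002, -0.139]
force: [-1.2, -0.3, 5.6]
width: 60.4
gripper_force: 65.1
```

Call:
{"name": "carry_out", "arguments": {
  "deltas": [0, 0, 0, 0, 0, 0, 1, 0, 0, 0, 0, 0, 0, 1]
}}

```text
clock: 4.7
eef_pos: [543.5, -174.9, 21.0]
tool_rot: [3.141, -0.002, -0.139]
force: [-1.0, 0.0, 5.2]
width: 60.6
gripper_force: 65.1
```

Call:
{"name": "carry_out", "arguments": {
  "deltas": [0, 0, 0, 0, 0, -0.01, 1, 0, 0, 0, 0, 0, -0.03, 1, 0, 0, 0, 0, 0, -0.05, 1, 0, 0, 0, 0, 0, -0.05, 1, 0, 0, 0, 0, 0, -0.05, 1, 0, 0, 0, 0, 0, -0.05, 1, 0, 0, -3.6, 0, 0, -0.02, 1, 0, 0, 0, 0, 0, 0, 1]
}}

```text
clock: 5.7
eef_pos: [543.4, -174.9, 281.9]
tool_rot: [3.141, -0.004, -0.077]
force: [0.0, 0.3, -1.0]
width: 60.4
gripper_force: 65.0
```

Call:
{"name": "carry_out", "arguments": {
  "deltas": [0, 0, 0, -0.001, -0.014, 0, 1, 0, 0, 0, -0.003, -0.04, 0, 1, 0, 0, 0, -0.003, -0.04, 0, 1, 0, 0, 0, -0.003, -0.04, 0, 1, 0, 0, 0, -0.003, -0.04, 0, 1, 0, 0, 0, -0.003, -0.04, 0, 1, 0, 0, 0, -0.003, -0.04, 0, 1, 0, 0, 0, -0.003, -0.04, 0, 1, 0, 0, 0, -0.003, -0.04, 0, 1, 0, 0, 0, -0.003, -0.04, 0, 1, 0, 0, 0, -0.003, -0.03, 0, 1, 0, 0, 0, 0, -0.01, 0, 1]
}}

```text
clock: 7.2
eef_pos: [541.2, 243.6, 277.9]
tool_rot: [3.141, 0.004, -0.072]
force: [-0.5, 0.3, -0.9]
width: 60.7
gripper_force: 65.0
```

Call:
{"name": "carry_out", "arguments": {
  "deltas": [0, 0, 0, 0, 0, 0, 1, 0, 0, 0, 0, 0, 0, 1, 0, 0, 0, 0, 0, 0, 1]
}}

```text
clock: 7.58
eef_pos: [543.6, 238.9, 279.9]
tool_rot: [3.141, -0.0, -0.079]
force: [0.1, -0.3, -0.1]
width: 60.4
gripper_force: 65.0
```

```bash
cat >> h.py <<'E'
def rings(name,fn=None):
    c=ctrl.calibration(name); im=np.ascontiguousarray(ctrl.get_image(name)[:,:,::-1])
    if fn: cv2.imwrite(fn,im)
    hsv=cv2.cvtColor(im,cv2.COLOR_BGR2HSV)
    m=((hsv[...,1]>85)&(hsv[...,0]<20)).astype(np.uint8)*255
    for k in cv2.findContours(m,cv2.RETR_EXTERNAL,cv2.CHAIN_APPROX_NONE)[0]:
        if len(k)<20: continue
        w=px2w(k,72,c)[:,:2].astype(np.float32); (x,y),r=cv2.minEnclosingCircle(w)
        if 17<r<26: print("ring",cv2.fitEllipse(w),cv2.fitEllipse(k)[0])
    return im,c
E
python3 -c "
from h import *
plan([545,240,280],-4.4)
rings('wrist','pics/w3.png');rings('top');print(ctrl.read_state()['eef_pos'])"
```

```text
t 7.58 pos [543.6  238.94 279.88] rpy [179.96  -0.01  -4.5 ] w 60.4 gf 65.03065440338105 F [ 0.11 -0.32 -0.12]
turn [ 0.04 -0.01 -0.1 ] shift [ 1.32 -1.16 -0.12]
ring ((255.7783203125, 77.79475402832031), (24.530780792236328, 48.962520599365234), 160.13058471679688) (386.8245544433594, 376.5780944824219)
ring ((284.60107421875, 444.6793212890625), (24.72420310974121, 49.598777770996094), 11.682589530944824) (107.27981567382812, 376.5574645996094)
ring ((474.9255676269531, 326.5254211425781), (6.368194103240967, 37.832977294921875), 86.5116958618164) (174.69276428222656, 237.41082763671875)
ring ((560.8826293945312, 314.66986083984375), (6.4679646492004395, 49.49796676635742), 85.80384826660156) (174.36170959472656, 160.72305297851562)
ring ((596.593994140625, 234.7821807861328), (25.388837814331055, 33.19701385498047), 124.92393493652344) (247.84765625, 120.00498962402344)
ring ((450.757568359375, 248.67845153808594), (40.70576858520508, 41.098690032958984), 101.98839569091797) (148.82147216796875, 235.00350952148438)
ring ((590.198974609375, 237.44114685058594), (33.92030715942383, 36.28807830810547), 88.50189971923828) (154.43560791015625, 170.42022705078125)
[543.55 239.52 279.97]
```

View pics/w3.png

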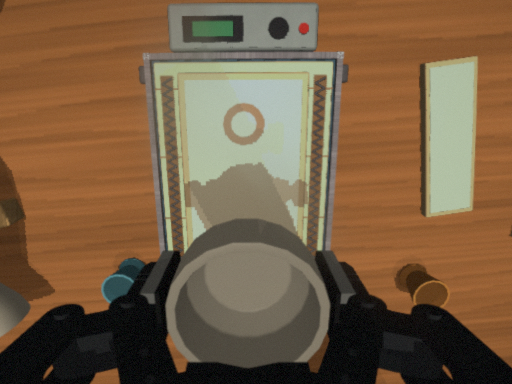

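The wrist view shows the far ring at about (244,124). The held bowl hides the near ring.

```bash
python3 -c "
from h import *
c=ctrl.calibration('wrist'); print(ctrl.read_state()['eef_pos'])
im=cv2.imread('pics/w3.png'); hsv=cv2.cvtColor(im,cv2.COLOR_BGR2HSV)
r=hsv[98:150,215:275]; s=r[...,1].astype(int); print(s[26,::2], s[::3,29])
m=(s>70).astype(np.uint8); k=[q for q in cv2.findContours(m,0,1)[0] if len(q)>40]
for q in k:
  e=cv2.fitEllipse(q); uv=np.array(e[0])+[215,98]; print(e,uv,px2w(uv,72,c))
print('shelf corners',px2w([(180,73),(309,73)],72,c))
"
```

```text
[543.55 239.52 279.97]
[ 30  32  27  32  61  84  82  82  36  29  30  29  31  30  27  28  28  28
  29  27  22  88  97 100  90  15  18  30  31  31] [19 17 96 99 81 27 29 28 25 30 28 32 32 65 84 79 34 34]
((28.42595100402832, 25.508697509765625), (39.050418853759766, 39.61789321899414), 169.83343505859375) [243.43 123.51] [[593.64 240.27  72.  ]]
shelf corners [[646.88 298.07  72.  ]
 [637.12 172.6   72.  ]]
```

```bash
python3 -c "
from h import *
plan([524,245.2,90],-4.4)"
```

```text
t 7.67 pos [543.55 239.52 279.97] rpy [179.99  -0.01  -4.46] w 60.3 gf 65.03078265697695 F [ 0.51 -0.07 -0.37]
turn [ 0.01 -0.01 -0.06] shift [-19.93  -4.16 189.97]
```

Call:
{"name": "carry_out", "arguments": {
  "deltas": [0, 0, 0, -0.01, -0.002, 0.03, 1, 0, 0, 0, -0.01, -0.002, 0.05, 1, 0, 0, 0, 0, 0, 0.05, 1, 0, 0, 0, 0, 0, 0.04, 1, 0, 0, 0, 0, 0, 0.02, 1, 0, 0, 0, 0, 0, 0, 1, 0, 0, 0, 0, 0, 0, 1, 0, 0, 0, 0, 0, 0, 1, 0, 0, 0, 0, 0, 0, 1]
}}

```text
clock: 8.8
eef_pos: [524.2, 246.4, 90.8]
tool_rot: [-3.141, -0.002, -0.076]
force: [0.1, 0.3, -0.3]
width: 60.0
gripper_force: 65.0
```

```bash
python3 -c "
from h import *
plan([524,245.2,78],-4.4)"
```

```text
t 8.8 pos [524.22 246.38  90.81] rpy [-179.94   -0.09   -4.37] w 60.0 gf 65.01617770059966 F [ 0.05  0.27 -0.25]
turn [-0.06 -0.09  0.03] shift [-0.13  1.2  12.81]
```

Call:
{"name": "carry_out", "arguments": {
  "deltas": [0, 0, 0, 0, 0.0005, 0.005, 1, 0, 0, 0, 0, 0, 0.004, 1, 0, 0, 0, 0, 0, 0.0015, 1, 0, 0, 0, 0, 0, 0.001, 1, 0, 0, 0, 0, 0, 0, 1, 0, 0, 0, 0, 0, 0, 1]
}}

```text
clock: 9.55
eef_pos: [523.7, 245.6, 78.4]
tool_rot: [-3.142, -0.0, -0.076]
force: [-1.2, -0.7, -0.7]
width: 60.4
gripper_force: 65.0
```

Call:
{"name": "carry_out", "arguments": {
  "deltas": [0, 0, 0, 0, 0, 0.001, 1, 0, 0, 0, 0, 0, 0, 1]
}}

```text
clock: 9.8
eef_pos: [523.8, 245.7, 77.9]
tool_rot: [-3.141, -0.0, -0.076]
force: [-0.8, -0.5, 4.9]
width: 60.5
gripper_force: 65.6
```

Call:
{"name": "carry_out", "arguments": {
  "deltas": [0, 0, 0, 0, 0, 0, -0.6, 0, 0, 0, 0, 0, 0, -0.8, 0, 0, 0, 0, 0, 0, -1, 0, 0, 0, 0, 0, 0, -1, 0, 0, 0, 0, 0, 0, -1, 0, 0, 0, 0, 0, -0.02, -1, 0, 0, 0, 0, 0, -0.04, -1, 0, 0, 0, 0, 0, -0.06, -1, 0, 0, 0, 0, 0, -0.06, -1, 0, 0, 0, 0.02, 0, -0.022, -1, 0, 0, 0, 0, 0, 0, -1, 0, 0, 0, 0, 0, 0, -1]
}}

```text
clock: 11.3
eef_pos: [542.0, 243.8, 277.7]
tool_rot: [3.14, 0.003, -0.076]
force: [-0.0, 0.4, -0.4]
width: 85.3
gripper_force: 0.0
```

Call:
{"name": "carry_out", "arguments": {
  "deltas": [0, 0, 0, 0, 0, 0, -1, 0, 0, 0, 0, 0, 0, -1]
}}

```text
clock: 11.55
eef_pos: [542.7, 244.0, 278.2]
tool_rot: [3.141, 0.002, -0.076]
force: [-0.4, -0.1, -0.1]
width: 85.4
gripper_force: 0.0
```

```bash
cat >> h.py <<'E'
def ring_at(im,c,uv,h=32,s0=70):
    "ring mark near pixel uv -> ellipse centre on the lower shelf"
    u,v=map(int,uv); r=cv2.cvtColor(im[v-h:v+h,u-h:u+h],cv2.COLOR_BGR2HSV)[...,1]
    q=max(cv2.findContours((r>s0).astype(np.uint8),0,1)[0],key=len); e=cv2.fitEllipse(q)
    p=np.array(e[0])+[u-h,v-h]; return p,e[1],px2w(p,72,c)[0]
E
python3 -c "
from h import *
plan([544,243,280],-4.4)
im=np.ascontiguousarray(ctrl.get_image('wrist')[:,:,::-1]);c=ctrl.calibration('wrist');cv2.imwrite('pics/w4.png',im)
for p in((593.6,240.3,72),(454,251,72)): print(ring_at(im,c,w2px(p,c)[0],26))
print('bowl pred',w2px((523.8,245.7,114),c), ctrl.read_state()['eef_pos'])
b=cv2.resize(im[60:300,140:350],None,fx=2.4,fy=2.4,interpolation=cv2.INTER_CUBIC);cv2.imwrite('pics/w4c.png',b)"
```

```text
t 11.55 pos [542.73 244.05 278.2 ] rpy [179.94   0.11  -4.34] w 85.4 gf 0.0 F [-0.43 -0.09 -0.1 ]
turn [0.06 0.11 0.06] shift [ 1.35  0.95 -1.8 ]
(array([248.43, 121.96]), (39.33055877685547, 39.98957824707031), array([593.96, 239.57,  72.  ]))
(array([248.78, 249.46]), (34.446590423583984, 37.56909942626953), array([453.71, 249.65,  72.  ]))
bowl pred [[247.66 201.2 ]] [542.96 244.03 278.48]
```

View pics/w4c.png

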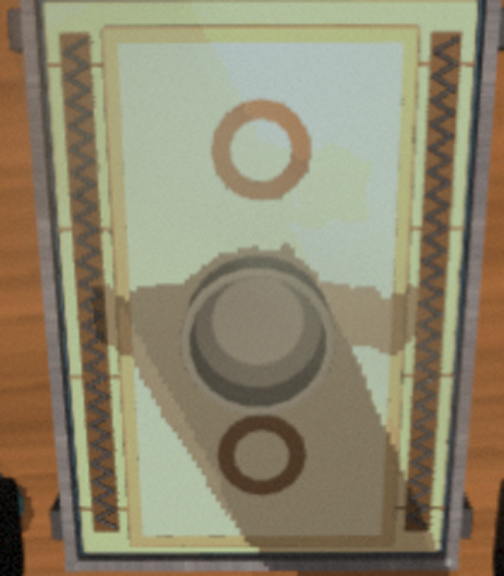

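The bowl rim is at crop (258,335), with the rings at (261,148) and (262,455), so the bowl is centred to within 2 mm. Next is prop A.

Call:
{"name": "carry_out", "arguments": {
  "deltas": [0, 0, 3.7, 0.0008, 0.009, 0, -1, 0, 0, 0, 0.005, 0.05, 0, -1, 0, 0, 0, 0.005, 0.05, 0, -1, 0, 0, 0, 0.005, 0.05, 0, -1, 0, 0, 0, 0.005, 0.05, 0, -1, 0, 0, 0, 0.005, 0.05, 0, -1, 0, 0, 0, 0.005, 0.05, 0, -1, 0, 0, 0, 0.005, 0.05, 0, -1, 0, 0, 0, 0.005, 0.05, 0, -1, 0, 0, 0, 0.005, 0.05, 0.03, -1, 0, 0, 0, 0.005, 0.04, 0.03, -1, 0, 0, 0, 0.002, 0.01, 0.03, -1]
}}

```text
clock: 13.1
eef_pos: [523.9, -271.2, 188.2]
tool_rot: [3.139, -0.0, -0.146]
force: [0.9, 0.2, -0.3]
width: 85.9
gripper_force: 0.0
```

Call:
{"name": "carry_out", "arguments": {
  "deltas": [0, 0, 0, 0, 0, 0.03, -1, 0, 0, 0, 0, 0, 0.02, -1, 0, 0, 0, 0, 0, 0, -1, 0, 0, 0, 0, 0, 0, -1, 0, 0, 0, 0, 0, 0, -1, 0, 0, 0, 0, 0, 0, -1]
}}

```text
clock: 13.85
eef_pos: [525.5, -267.5, 140.2]
tool_rot: [3.141, -0.001, -0.141]
force: [-0.0, -0.1, 0.3]
width: 85.4
gripper_force: 0.0
```

```bash
python3 -c "
from h import *
plan([523.4,-267.1,45],-8.1)
im=np.ascontiguousarray(ctrl.get_image('wrist')[:,:,::-1]);c=ctrl.calibration('wrist')
u=w2px((523.4,-267.1,90),c)[0];print(u)
x,y=map(int,u); b=im[max(0,y-70):y+70,x-70:x+70].copy(); cv2.circle(b,(70,min(y,70)),3,(0,0,255),1)
cv2.imwrite('pics/w5.png',cv2.resize(b,None,fx=3,fy=3)); print(b.shape); plan([523.4,-267.1,45],-8.1)"
```

```text
t 13.85 pos [ 525.49 -267.53  140.16] rpy [179.97  -0.09  -8.06] w 85.4 gf 0.0 F [-0.02 -0.09  0.27]
turn [ 0.03 -0.09  0.04] shift [-2.13 -0.13 95.16]
[248.42 230.49]
(140, 140, 3)
t 13.9 pos [ 525.4  -267.46  140.03] rpy [179.98  -0.07  -8.06] w 85.4 gf 0.0 F [ 0.19 -0.47  0.54]
turn [ 0.02 -0.07  0.04] shift [-2.03 -0.07 95.03]
```

View pics/w5.png

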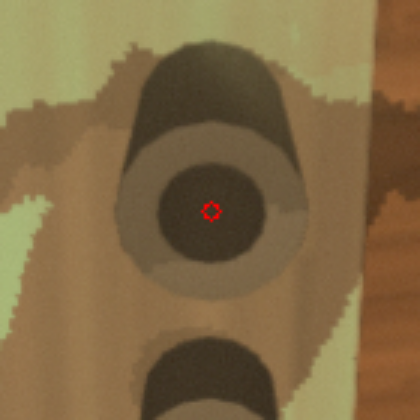

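The predicted mark sits on the hole centre. Grasping A.

Call:
{"name": "carry_out", "arguments": {
  "deltas": [0, 0, 0, -0.002, 0, 0.03, -1, 0, 0, 0, 0, 0, 0.04, -1, 0, 0, 0, 0, 0, 0.02, -1, 0, 0, 0, 0, 0, 0.005, -1, 0, 0, 0, 0, 0, 0, -1, 0, 0, 0, 0, 0, 0, 1, 0, 0, 0, 0, 0, 0, 1, 0, 0, 0, 0, 0, 0, 1, 0, 0, 0, 0, 0, 0, 1, 0, 0, 0, 0, 0, 0, 1, 0, 0, 0, 0, 0, 0, 1, 0, 0, 0, 0, 0, 0, 1]
}}

```text
clock: 15.4
eef_pos: [523.6, -267.3, 45.2]
tool_rot: [3.141, -0.001, -0.141]
force: [-0.0, 0.0, 5.1]
width: 38.6
gripper_force: 59.8
```

Call:
{"name": "carry_out", "arguments": {
  "deltas": [0, 0, 0, 0, 0, 0, 1, 0, 0, 0, 0, 0, 0, 1, 0, 0, 0, 0, 0, 0, 1]
}}

```text
clock: 15.78
eef_pos: [523.6, -267.3, 45.2]
tool_rot: [3.141, -0.001, -0.141]
force: [-1.0, 0.2, 5.2]
width: 38.9
gripper_force: 59.8
```

Call:
{"name": "carry_out", "arguments": {
  "deltas": [0, 0, 0, 0, 0, -0.015, 1, 0, 0, 0, 0, 0, -0.04, 1, 0, 0, 0, 0, 0, -0.05, 1, 0, 0, 0, 0, 0, -0.05, 1, 0, 0, -3.7, 0, 0, -0.02, 1, 0, 0, 0, 0.0003, -0.011, 0, 1, 0, 0, 0, 0.003, -0.05, 0, 1, 0, 0, 0, 0.003, -0.05, 0, 1, 0, 0, 0, 0.003, -0.05, 0, 1, 0, 0, 0, 0.003, -0.05, 0, 1, 0, 0, 0, 0.003, -0.05, 0, 1, 0, 0, 0, 0.003, -0.05, 0, 1]
}}

```text
clock: 17.27
eef_pos: [563.5, 44.2, 217.8]
tool_rot: [3.141, 0.003, -0.077]
force: [1.0, 0.7, -0.9]
width: 38.9
gripper_force: 60.6
```

Call:
{"name": "carry_out", "arguments": {
  "deltas": [0, 0, 0, 0.003, -0.05, 0, 1, 0, 0, 0, 0.003, -0.05, 0, 1, 0, 0, 0, 0.003, -0.05, 0, 1, 0, 0, 0, 0.003, -0.035, 0, 1, 0, 0, 0, 0.001, -0.015, 0, 1, 0, 0, 0, 0, 0, 0, 1, 0, 0, 0, 0, 0, 0.04, 1, 0, 0, 0, 0, 0, 0.04, 1, 0, 0, 0, 0, 0, 0.02, 1, 0, 0, 0, 0, 0, 0, 1, 0, 0, 0, 0, 0, 0, 1, 0, 0, 0, 0, 0, 0, 1]
}}

```text
clock: 18.77
eef_pos: [594.1, 239.8, 120.8]
tool_rot: [-3.141, -0.002, -0.077]
force: [-0.1, 0.6, -1.5]
width: 39.1
gripper_force: 60.6
```

```bash
python3 -c "
from h import *
plan([594,239.8,102.2],-4.4);ctrl.get_image('top');plan([594,239.8,102.2],-4.4)"
```

```text
t 18.77 pos [594.1  239.81 120.8 ] rpy [-179.95   -0.13   -4.41] w 39.1 gf 60.64777493476868 F [-0.14  0.59 -1.54]
turn [-0.05 -0.13 -0.01] shift [-0.1   0.02 18.6 ]
t 18.82 pos [593.91 240.03 120.65] rpy [-179.95   -0.11   -4.39] w 38.9 gf 60.648146867752075 F [-0.37 -0.17 -0.94]
turn [-0.05 -0.11  0.01] shift [ 0.1   0.22 18.45]
```

Call:
{"name": "carry_out", "arguments": {
  "deltas": [0, 0, 0, 0, 0, 0.01, 1, 0, 0, 0, 0, 0, 0.004, 1, 0, 0, 0, 0, 0, 0.002, 1, 0, 0, 0, 0, 0, 0.001, 1, 0, 0, 0, 0, 0, 0, 1, 0, 0, 0, 0, 0, 0.0005, 1, 0, 0, 0, 0, 0, 0, 1]
}}

```text
clock: 19.7
eef_pos: [593.4, 240.2, 102.3]
tool_rot: [-3.141, -0.001, -0.076]
force: [-0.3, -0.6, 2.3]
width: 38.7
gripper_force: 60.8
```

Call:
{"name": "carry_out", "arguments": {
  "deltas": [0, 0, 0, 0, 0, 0.001, 1, 0, 0, 0, 0, 0, 0, 1, 0, 0, 0, 0, 0, 0, 1]
}}

```text
clock: 20.08
eef_pos: [593.5, 240.2, 102.3]
tool_rot: [-3.141, -0.001, -0.076]
force: [-2.2, -0.3, 9.1]
width: 38.7
gripper_force: 61.6
```

Call:
{"name": "carry_out", "arguments": {
  "deltas": [0, 0, 0, 0, 0, 0, -0.2, 0, 0, 0, 0, 0, 0, -0.6, 0, 0, 0, 0, 0, 0, -1, 0, 0, 0, 0, 0, 0, -1, 0, 0, 0, 0, 0, 0, -1, 0, 0, 0, 0, 0, -0.02, -1, 0, 0, 0, 0, 0, -0.05, -1, 0, 0, 0, 0, 0, -0.05, -1, 0, 0, 3.7, 0, 0, -0.02, -1, 0, 0, 0, -0.001, 0.007, 0, -1, 0, 0, 0, -0.01, 0.05, 0, -1, 0, 0, 0, -0.01, 0.05, 0, -1]
}}

```text
clock: 21.58
eef_pos: [555.6, 135.4, 238.9]
tool_rot: [3.14, 0.002, -0.139]
force: [0.4, -0.8, 0.7]
width: 85.6
gripper_force: 0.0
```

Call:
{"name": "carry_out", "arguments": {
  "deltas": [0, 0, 0, -0.01, 0.05, 0, -1, 0, 0, 0, -0.01, 0.05, 0, -1, 0, 0, 0, -0.01, 0.05, 0, -1, 0, 0, 0, -0.01, 0.05, 0, -1, 0, 0, 0, -0.01, 0.05, 0, -1, 0, 0, 0, -0.01, 0.045, 0, -1, 0, 0, 0, -0.005, 0.02, 0.03, -1, 0, 0, 0, 0, 0, 0.04, -1, 0, 0, 0, 0, 0, 0.03, -1, 0, 0, 0, 0, 0, 0, -1, 0, 0, 0, 0, 0, 0, -1, 0, 0, 0, 0, 0, 0, -1]
}}

```text
clock: 23.08
eef_pos: [449.5, -165.9, 141.8]
tool_rot: [3.141, -0.002, -0.14]
force: [-0.5, 0.1, 0.4]
width: 85.2
gripper_force: 0.0
```

```bash
python3 -c "
from h import *
im=np.ascontiguousarray(ctrl.get_image('wrist')[:,:,::-1]);c=ctrl.calibration('wrist')
u=w2px((448.7,-165.3,90),c)[0];print(u)
x,y=map(int,u); b=im[max(0,y-70):y+70,x-70:x+70].copy(); cv2.circle(b,(70,min(y,70)),3,(0,0,255),1)
cv2.imwrite('pics/w6.png',cv2.resize(b,None,fx=3,fy=3)); plan([448.7,-165.3,45],-8.1)"
```

```text
[247.79 227.68]
t 23.12 pos [ 449.48 -165.86  141.84] rpy [179.98  -0.12  -8.04] w 85.2 gf 0.0 F [0.79 0.5  0.81]
turn [ 0.02 -0.12  0.06] shift [-0.85 -0.44 96.84]
```

View pics/w6.png

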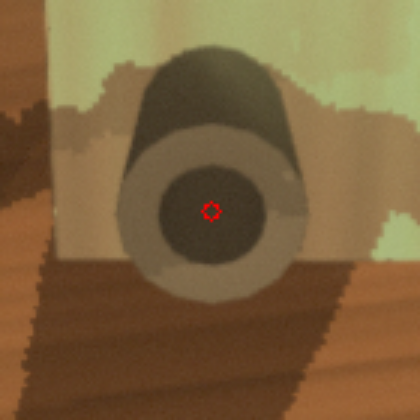

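Prop B is aligned to within 1 px. Grasping.

Call:
{"name": "carry_out", "arguments": {
  "deltas": [0, 0, 0, -0.001, 0, 0.03, -1, 0, 0, 0, 0, 0, 0.04, -1, 0, 0, 0, 0, 0, 0.02, -1, 0, 0, 0, 0, 0, 0.006, -1, 0, 0, 0, 0, 0, 0, -1, 0, 0, 0, 0, 0, 0, 1, 0, 0, 0, 0, 0, 0, 1, 0, 0, 0, 0, 0, 0, 1, 0, 0, 0, 0, 0, 0, 1, 0, 0, 0, 0, 0, 0, 1, 0, 0, 0, 0, 0, 0, 1, 0, 0, 0, 0, 0, 0, 1]
}}

```text
clock: 24.62
eef_pos: [448.3, -165.7, 45.6]
tool_rot: [3.141, -0.001, -0.141]
force: [-0.9, 0.6, 6.4]
width: 38.5
gripper_force: 59.7
```

Call:
{"name": "carry_out", "arguments": {
  "deltas": [0, 0, 0, 0, 0, 0, 1, 0, 0, 0, 0, 0, 0, 1, 0, 0, 0, 0, 0, 0, 1]
}}

```text
clock: 25.0
eef_pos: [448.2, -165.7, 45.6]
tool_rot: [3.141, -0.001, -0.141]
force: [0.1, -0.5, 5.0]
width: 38.9
gripper_force: 59.7
```

Call:
{"name": "carry_out", "arguments": {
  "deltas": [0, 0, 0, 0, 0, -0.015, 1, 0, 0, 0, 0, 0, -0.04, 1, 0, 0, 0, 0, 0, -0.05, 1, 0, 0, 0, 0, 0, -0.05, 1, 0, 0, -3.7, 0, 0, -0.04, 1, 0, 0, 0, -0.0003, -0.0147, 0, 1, 0, 0, 0, -0.003, -0.05, 0, 1, 0, 0, 0, -0.003, -0.05, 0, 1, 0, 0, 0, -0.003, -0.05, 0, 1, 0, 0, 0, -0.003, -0.05, 0, 1, 0, 0, 0, -0.003, -0.05, 0, 1, 0, 0, 0, -0.003, -0.05, 0, 1]
}}

```text
clock: 26.5
eef_pos: [452.0, 151.5, 239.2]
tool_rot: [3.141, 0.002, -0.076]
force: [0.7, 0.5, -1.8]
width: 38.9
gripper_force: 60.6
```

Call:
{"name": "carry_out", "arguments": {
  "deltas": [0, 0, 0, -0.003, -0.05, 0, 1, 0, 0, 0, -0.003, -0.035, 0, 1, 0, 0, 0, -0.002, -0.015, 0, 1, 0, 0, 0, 0, 0, 0, 1, 0, 0, 0, 0, 0, 0.04, 1, 0, 0, 0, 0, 0, 0.05, 1, 0, 0, 0, 0, 0, 0.03, 1, 0, 0, 0, 0, 0, 0, 1, 0, 0, 0, 0, 0, 0, 1, 0, 0, 0, 0, 0, 0, 1]
}}

```text
clock: 27.75
eef_pos: [454.3, 250.0, 121.4]
tool_rot: [-3.14, -0.003, -0.077]
force: [0.3, -0.2, -0.9]
width: 39.1
gripper_force: 60.7
```

```bash
python3 -c "
from h import *
plan([453.8,249.8,102.6],-4.4);ctrl.get_image('top');plan([453.8,249.8,102.6],-4.4)"
```

```text
t 27.75 pos [454.28 250.04 121.41] rpy [-179.91   -0.15   -4.4 ] w 39.1 gf 60.656079053878784 F [ 0.28 -0.18 -0.95]
turn [-0.09 -0.15 -0.  ] shift [-0.46  0.27 18.81]
t 27.8 pos [454.08 250.17 121.28] rpy [-179.91   -0.13   -4.39] w 38.8 gf 60.65653324127197 F [-0.35  0.5  -1.27]
turn [-0.09 -0.13  0.01] shift [-0.25  0.39 18.68]
```

Call:
{"name": "carry_out", "arguments": {
  "deltas": [0, 0, 0, 0, 0.0003, 0.01, 1, 0, 0, 0, 0, 0, 0.004, 1, 0, 0, 0, 0, 0, 0.002, 1, 0, 0, 0, 0, 0, 0.001, 1, 0, 0, 0, 0, 0, 0, 1, 0, 0, 0, 0, 0, 0.001, 1, 0, 0, 0, 0, 0, 0, 1]
}}

```text
clock: 28.68
eef_pos: [453.3, 249.7, 102.7]
tool_rot: [-3.141, -0.001, -0.076]
force: [-1.7, -1.4, 7.5]
width: 39.0
gripper_force: 61.3
```

Call:
{"name": "carry_out", "arguments": {
  "deltas": [0, 0, 0, 0, 0, 0.0005, 1, 0, 0, 0, 0, 0, 0, 1]
}}

```text
clock: 28.92
eef_pos: [453.3, 249.8, 102.6]
tool_rot: [-3.141, -0.001, -0.076]
force: [-1.5, -1.0, 11.8]
width: 39.0
gripper_force: 61.4
```

Call:
{"name": "carry_out", "arguments": {
  "deltas": [0, 0, 0, 0, 0, 0, -0.2, 0, 0, 0, 0, 0, 0, -0.6, 0, 0, 0, 0, 0, 0, -1, 0, 0, 0, 0, 0, 0, -1, 0, 0, 0, 0, 0, -0.02, -1, 0, 0, 0, 0, 0, -0.05, -1, 0, 0, 0, 0, 0, -0.05, -1, 0, 0, 0, 0.03, 0, -0.04, -1, 0, 0, 0, 0.04, 0, -0.018, -1, 0, 0, 0, 0.02, 0, 0, -1, 0, 0, 0, 0, 0, 0, -1, 0, 0, 0, 0, 0, 0, -1]
}}

```text
clock: 30.42
eef_pos: [541.5, 242.9, 278.7]
tool_rot: [3.141, 0.002, -0.076]
force: [-0.3, 0.0, 0.4]
width: 85.1
gripper_force: 0.0
```

Call:
{"name": "carry_out", "arguments": {
  "deltas": [0, 0, 0, 0, 0, 0, -1, 0, 0, 0, 0, 0, 0, -1]
}}

```text
clock: 30.68
eef_pos: [542.2, 243.1, 279.3]
tool_rot: [-3.142, 0.0, -0.075]
force: [-1.1, 0.0, -0.1]
width: 85.5
gripper_force: 0.0
```

```bash
python3 -c "
from h import *
plan([544,243,280],-4.4)
im=np.ascontiguousarray(ctrl.get_image('wrist')[:,:,::-1]);c=ctrl.calibration('wrist')
v=cv2.resize(im[50:310,130:360],None,fx=2.2,fy=2.2,interpolation=cv2.INTER_CUBIC)
for p in((593.8,239.8,147),(453.8,249.8,147),(593.8,239.8,72),(453.8,249.8,72),(523.8,244.8,114)):
  u=w2px(p,c)[0]; print(u); q=(u-[130,50]+.5)*2.2-.5; cv2.circle(v,tuple(int(round(t)) for t in q),3,(0,0,255),1)
cv2.imwrite('pics/w7.png',v)"
```

```text
t 30.68 pos [542.18 243.12 279.31] rpy [-180.      0.02   -4.32] w 85.5 gf 0.0 F [-1.14  0.02 -0.06]
turn [-0.    0.02  0.08] shift [ 1.82 -0.02 -0.69]
[247.38 128.67]
[247.95 284.05]
[247.4 121.8]
[247.86 248.88]
[247.67 200.53]
```

View pics/w7.png

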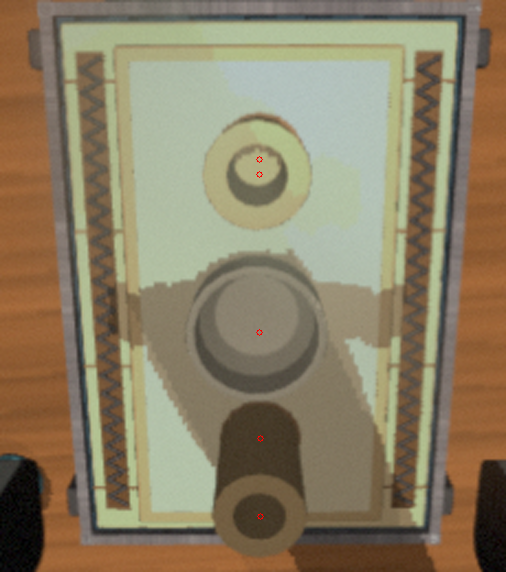

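Both props stand on their marks. The far rim is at (257,172) against a predicted (260,174), and the near rim at (260,516) matches its prediction; the bowl sits between them. Next is the bat.

Call:
{"name": "carry_out", "arguments": {
  "deltas": [0, 0, -8.5, 0, 0, 0, -1, 0, 0, 0, 0.0024, 0.05, 0, -1, 0, 0, 0, 0.003, 0.05, 0, -1, 0, 0, 0, 0.003, 0.05, 0, -1, 0, 0, 0, 0.003, 0.05, 0, -1, 0, 0, 0, 0.003, 0.04, 0, -1, 0, 0, 0, 0, 0.0147, 0, -1, 0, 0, 0, 0, 0, 0, -1, 0, 0, 0, 0, 0, 0, -1, 0, 0, 0, 0, 0, 0, -1, 0, 0, 0, 0, 0, 0, -1]
}}

```text
clock: 32.1
eef_pos: [575.6, -9.0, 279.3]
tool_rot: [-3.141, -0.0, 0.074]
force: [0.7, -0.5, 0.6]
width: 85.2
gripper_force: 0.0
```

```bash
python3 -c "
from h import *
im=np.ascontiguousarray(ctrl.get_image('wrist')[:,:,::-1]);c=ctrl.calibration('wrist')
cv2.imwrite('pics/w8.png',im)
hsv=cv2.cvtColor(im,cv2.COLOR_BGR2HSV); print('sat',hsv[190,190:310:5,1],'val',hsv[190,190:310:5,2],'hue',hsv[190,190:310:5,0])
m=((hsv[...,0]>19)&(hsv[...,2]>70)).astype(np.uint8)*255; u=w2px((550,-10,14),c)[0]; print(u)
n,l,s,ce=cv2.connectedComponentsWithStats(m); i=l[int(u[1]),int(u[0])]; print(s[i])
k=max(cv2.findContours((l==i).astype(np.uint8),0,1)[0],key=len).reshape(-1,2)
r=cv2.minAreaRect(px2w(k,14,c)[:,:2].astype(np.float32)); print(r)
plan([r[0][0],r[0][1],-3],4.2)"
```

```text
sat [162 166 146 161 162 159 148  92  65  65  64  66  70  66  65  71  98 131
 136 141 140 147 148 155] val [ 96  95 101  98  96  96 100 153 168 164 167 166 165 166 165 165 149 115
 114 110 111 113 129 156] hue [14 14 13 15 14 14 13 19 20 21 20 20 20 20 19 19 17 14 14 14 14 14 13 13]
[246.77 182.1 ]
[     0      0    512    384 140285]
((491.8916931152344, -28.832275390625), (532.84326171875, 807.5866088867188), 4.183276653289795)
t 32.15 pos [575.57  -9.3  279.33] rpy [-179.99   -0.      4.21] w 85.0 gf 0.0 F [ 0.24 -0.1   0.  ]
turn [-0.01 -0.    0.01] shift [-84.88  13.36 282.33]
```

View pics/w8.png

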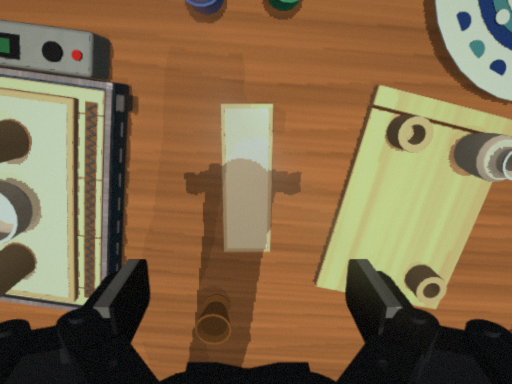

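The bat spans (221,104)-(272,104) down to (225,251)-(270,250). Measuring it with a saturation mask.

```bash
cat >> h.py <<'E'
def bat_rect(im,c,roi,z):
    u0,u1,v0,v1=roi; s=cv2.cvtColor(im,cv2.COLOR_BGR2HSV)[v0:v1,u0:u1,1]
    k=max(cv2.findContours((s<115).astype(np.uint8),0,1)[0],key=cv2.contourArea).reshape(-1,2)+[u0,v0]
    return cv2.minAreaRect(px2w(k,z,c)[:,:2].astype(np.float32))
E
python3 -c "
from h import *
im=cv2.imread('pics/w8.png');c=ctrl.calibration('wrist')
r=bat_rect(im,c,(205,290,95,262),14); print(r)
plan([r[0][0],r[0][1],60],4.2)"
```

```text
((550.46533203125, -9.956840515136719), (188.39329528808594, 62.16136169433594), 4.517942905426025)
t 32.15 pos [575.57  -9.3  279.33] rpy [-179.99   -0.      4.21] w 85.0 gf 0.0 F [ 0.24 -0.1   0.  ]
turn [-0.01 -0.    0.01] shift [-25.08  -1.18 219.33]
```

Call:
{"name": "carry_out", "arguments": {
  "deltas": [0, 0, -0.2, -0.012, -0.0005, 0.05, -1, 0, 0, 0, -0.013, -0.0005, 0.06, -1, 0, 0, 0, 0, 0, 0.06, -1, 0, 0, 0, 0, 0, 0.04, -1, 0, 0, 0, 0, 0, 0.02, -1, 0, 0, 0, 0, 0, 0.01, -1, 0, 0, 0, 0, 0, 0, -1, 0, 0, 0, 0, 0, 0, -1, 0, 0, 0, 0, 0, 0, -1]
}}

```text
clock: 33.28
eef_pos: [551.3, -11.0, 40.3]
tool_rot: [3.142, -0.002, 0.076]
force: [-0.4, -0.8, -0.7]
width: 85.2
gripper_force: 0.0
```

```bash
python3 -c "
from h import *
plan([550.4,-10,-3],4.4)
ctrl.get_image('wrist'); plan([550.4,-10,-3],4.4)"
```

```text
t 33.27 pos [551.34 -10.97  40.34] rpy [179.99  -0.11   4.34] w 85.2 gf 0.0 F [-0.39 -0.77 -0.73]
turn [ 0.01 -0.11 -0.06] shift [-0.86 -1.04 43.34]
t 33.33 pos [551.24 -10.96  40.23] rpy [180.    -0.1    4.34] w 85.3 gf 0.0 F [ 0.52  0.03 -0.2 ]
turn [ 0.   -0.1  -0.06] shift [-0.77 -1.02 43.23]
```

Call:
{"name": "carry_out", "arguments": {
  "deltas": [0, 0, 0, -0.0007, -0.0007, 0.015, -1, 0, 0, 0, 0, 0, 0.015, -1, 0, 0, 0, 0, 0, 0.008, -1, 0, 0, 0, 0, 0, 0.004, -1, 0, 0, 0, 0, 0, 0, -1, 0, 0, 0, 0, 0, 0, -1]
}}

```text
clock: 34.08
eef_pos: [550.1, -10.4, -2.4]
tool_rot: [3.142, -0.001, 0.076]
force: [0.2, 0.8, 0.6]
width: 85.5
gripper_force: 0.0
```

Call:
{"name": "carry_out", "arguments": {
  "deltas": [0, 0, 0, 0, 0, 0, 1, 0, 0, 0, 0, 0, 0, 1, 0, 0, 0, 0, 0, 0, 1, 0, 0, 0, 0, 0, 0, 1, 0, 0, 0, 0, 0, 0, 1, 0, 0, 0, 0, 0, 0, 1, 0, 0, 0, 0, 0, 0, 1, 0, 0, 0, 0, 0, 0, 1]
}}

```text
clock: 35.08
eef_pos: [550.1, -10.3, -1.8]
tool_rot: [-3.142, -0.001, 0.076]
force: [-1.3, -0.0, 5.1]
width: 60.2
gripper_force: 65.0
```

Call:
{"name": "carry_out", "arguments": {
  "deltas": [0, 0, 0, 0, 0, -0.005, 1, 0, 0, 0, 0, 0, -0.02, 1, 0, 0, 0, 0, 0, -0.04, 1, 0, 0, 0, 0, 0, -0.05, 1, 0, 0, 0, 0, 0, -0.05, 1, 0, 0, 0, 0, 0, -0.04, 1, 0, 0, 0, 0, 0, -0.025, 1, 0, 0, 4.3, 0, 0, 0, 1, 0, 0, 4.35, 0, 0, 0, 1, 0, 0, 0, 0, 0, 0, 1]
}}

```text
clock: 36.33
eef_pos: [549.3, -10.3, 227.2]
tool_rot: [3.141, 0.001, -0.074]
force: [1.6, 0.8, -2.6]
width: 60.1
gripper_force: 65.9
```

Call:
{"name": "carry_out", "arguments": {
  "deltas": [0, 0, 0, -0.002, -0.012, 0, 1, 0, 0, 0, -0.006, -0.03, 0, 1, 0, 0, 0, -0.007, -0.04, 0, 1, 0, 0, 0, -0.007, -0.04, 0, 1, 0, 0, 0, -0.007, -0.04, 0, 1, 0, 0, 0, -0.007, -0.04, 0, 1, 0, 0, 0, -0.006, -0.03, 0, 1, 0, 0, 0, -0.0036, -0.02, 0, 1, 0, 0, 0, 0, 0, 0, 1, 0, 0, 0, 0, 0, 0, 1, 0, 0, 0, 0, 0, 0, 1]
}}

```text
clock: 37.7
eef_pos: [523.8, 242.4, 227.4]
tool_rot: [3.141, -0.0, -0.078]
force: [-0.3, 0.6, -2.9]
width: 60.2
gripper_force: 65.9
```

```bash
python3 -c "
from h import *
plan([523.5,244.8,160],-4.3)
im=np.ascontiguousarray(ctrl.get_image('wrist')[:,:,::-1]); plan([523.5,244.8,160],-4.3);cv2.imwrite('pics/w9.png',im)"
```

```text
t 37.7 pos [523.76 242.44 227.43] rpy [179.95  -0.01  -4.47] w 60.2 gf 65.92323303222656 F [-0.26  0.59 -2.88]
turn [ 0.05 -0.01 -0.17] shift [-0.44 -2.33 67.43]
t 37.75 pos [523.75 242.73 227.45] rpy [179.97  -0.01  -4.45] w 60.4 gf 65.92334032058716 F [-0.58 -0.23 -2.59]
turn [ 0.03 -0.01 -0.15] shift [-0.4  -2.04 67.45]
```

View pics/w9.png

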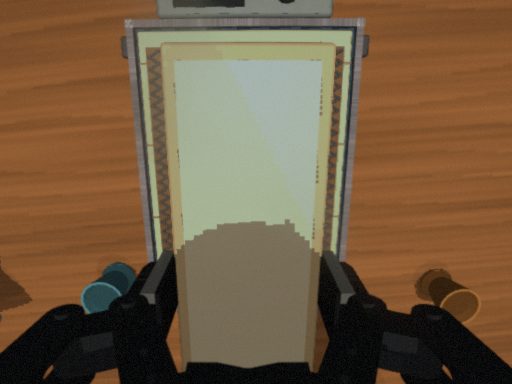

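The bat is held squarely, its far edge at row ~58 and columns 176-322, parallel with the lower shelf. Lowering.

Call:
{"name": "carry_out", "arguments": {
  "deltas": [0, 0, 0, 0, -0.0015, 0.02, 1, 0, 0, 0, 0, 0, 0.03, 1, 0, 0, 0, 0, 0, 0.015, 1, 0, 0, 0, 0, 0, 0.005, 1, 0, 0, 0, 0, 0, 0, 1, 0, 0, 0, 0, 0, 0, 1, 0, 0, 0, 0, 0, 0, 1, 0, 0, 0, 0, 0, 0, 1]
}}

```text
clock: 38.75
eef_pos: [523.6, 246.0, 157.8]
tool_rot: [-3.141, -0.001, -0.075]
force: [-0.4, 0.1, -2.2]
width: 60.7
gripper_force: 65.8
```

```bash
python3 -c "
from h import *
plan([523.5,244.8,145.2],-4.3)
im=np.ascontiguousarray(ctrl.get_image('top')[:,:,::-1]); plan([523.5,244.8,145.2],-4.3);cv2.imwrite('pics/t1.png',im)"
```

```text
t 38.75 pos [523.63 245.98 157.77] rpy [-179.97   -0.04   -4.31] w 60.7 gf 65.84397554397583 F [-0.4   0.06 -2.2 ]
turn [-0.03 -0.04 -0.01] shift [-0.04  1.18 12.57]
t 38.8 pos [523.55 245.94 157.64] rpy [-179.98   -0.03   -4.31] w 60.3 gf 65.84376811981201 F [-0.9  -1.06 -1.52]
turn [-0.02 -0.03 -0.01] shift [ 0.04  1.14 12.44]
```

Call:
{"name": "carry_out", "arguments": {
  "deltas": [0, 0, 0, 0, 0.001, 0.005, 1, 0, 0, 0, 0, 0, 0.004, 1, 0, 0, 0, 0, 0, 0.0015, 1, 0, 0, 0, 0, 0, 0.001, 1, 0, 0, 0, 0, 0, 0, 1, 0, 0, 0, 0, 0, 0.0005, 1, 0, 0, 0, 0, 0, 0, 1]
}}

```text
clock: 39.67
eef_pos: [523.4, 244.9, 145.4]
tool_rot: [-3.142, -0.0, -0.075]
force: [0.0, -0.1, -2.1]
width: 60.4
gripper_force: 65.9
```

Call:
{"name": "carry_out", "arguments": {
  "deltas": [0, 0, 0, 0, 0, 0.0005, 1, 0, 0, 0, 0, 0, 0, 1, 0, 0, 0, 0, 0, 0, 1]
}}

```text
clock: 40.05
eef_pos: [523.4, 244.8, 145.2]
tool_rot: [-3.141, -0.0, -0.075]
force: [-1.1, -0.3, 3.5]
width: 60.5
gripper_force: 66.5
```

Call:
{"name": "carry_out", "arguments": {
  "deltas": [0, 0, 0, 0, 0, 0.0005, 1, 0, 0, 0, 0, 0, 0, 1, 0, 0, 0, 0, 0, 0, -0.6, 0, 0, 0, 0, 0, 0, -0.8, 0, 0, 0, 0, 0, 0, -1, 0, 0, 0, 0, 0, 0, -1, 0, 0, 0, 0, 0, 0, -1]
}}

```text
clock: 40.92
eef_pos: [523.4, 244.9, 144.3]
tool_rot: [3.142, -0.0, -0.075]
force: [-0.4, 0.2, -0.1]
width: 85.8
gripper_force: 0.0
```

Call:
{"name": "carry_out", "arguments": {
  "deltas": [0, 0, 0, 0, 0, -0.02, -1, 0, 0, 0, 0, 0, -0.05, -1, 0, 0, 0, 0, 0, -0.06, -1, 0, 0, 0, 0.02, 0, -0.04, -1, 0, 0, 0, 0, 0, -0.02, -1, 0, 0, 0, 0, 0, 0, -1, 0, 0, 0, 0, 0, 0, -1, 0, 0, 0, 0, 0, 0, -1]
}}

```text
clock: 41.92
eef_pos: [542.4, 243.2, 332.9]
tool_rot: [3.14, 0.002, -0.075]
force: [-0.3, 0.5, 0.0]
width: 85.5
gripper_force: 0.0
```

```bash
python3 -c "
from h import *
plan([610.2,-279.1,140],-8.1)
im=np.ascontiguousarray(ctrl.get_image('wrist')[:,:,::-1]);c=ctrl.calibration('wrist');cv2.imwrite('pics/w10.png',im)
B=Ro.from_euler('z',-4.3,degrees=True)
P=np.array([[x,y,161] for x,y in((95,31),(95,-31),(-95,-31),(-95,31))])
q=w2px(B.apply(P)+[523.6,244.8,0],c); print(q)
s=cv2.cvtColor(im,cv2.COLOR_BGR2HSV); print(s[150,150:350:4,1], s[:,247,1][0:384:6])
"
```

```text
t 41.92 pos [542.44 243.18 332.86] rpy [179.92   0.14  -4.3 ] w 85.5 gf 0.0 F [-0.31  0.53  0.03]
turn [0.08 0.14 3.8 ] shift [140.68 507.52 192.86]
[[212.83  96.48]
 [282.53  96.51]
 [276.95 284.79]
 [218.15 284.79]]
[158 156 154 151  97  33  58  52  59  95  59  93  70  35  35  35  65  66
  35  34  34  35  35  36  36  36  35  37  35  35  33  42  76  19  18  21
  20  70  53  86  45 132  54  36  25 159 165 164 164 164] [167 166 128  15  15  23  12  19  21  17  26  46  47  66  18  25  33  68
  20  21  29  32  32  33  33  35  36  35  56  59  61  64  64  70  69  70
  69  67  69  66  67  69  65  69  66  71  65 106 168 163 160 168 163 162
 166 165 165 167 166 171 167 163  54  77]
```

```bash
python3 -c "
from h import *
im=cv2.imread('pics/w10.png');s=cv2.cvtColor(im,cv2.COLOR_BGR2HSV)[...,1]
print('far',s[88:110,240:256].mean(1).astype(int)); print('near',s[274:296,240:256].mean(1).astype(int))
for v in(120,190,265): print(v,'L 200..',s[v-3:v+4,200:232].mean(0).astype(int),'R 266..',s[v-3:v+4,266:298].mean(0).astype(int))"
```

```text
far [23 25 25 25 25 25 25 26 31 66 69 67 68 67 65 51 23 18 19 20 21 20]
near [ 67  68  68  68  68  69  90 105 109 110 129 160 164 165 165 165 166 164
 166 166 163 165]
120 L 200.. [32 31 31 30 31 31 31 31 30 30 29 30 31 49 74 65 63 62 47 31 30 29 30 29
 31 30 28 30 30 29 28 29] R 266.. [19 19 18 19 19 19 19 20 18 18 52 69 70 70 68 45 28 22 19 19 19 19 19 19
 18 20 19 19 19 19 18 29]
190 L 200.. [90 69 67 66 66 66 66 65 65 66 66 66 66 65 67 85 99 95 96 91 75 66 63 64
 66 66 64 64 65 65 63 64] R 266.. [61 61 61 63 62 62 63 66 77 87 89 90 86 71 62 61 58 56 59 63 64 62 65 64
 65 64 64 65 70 87 92 92]
265 L 200.. [ 72  71  72  70  71  69  70  69  70  69  70  70  70  70  71  71  71  84
 100  98 106  97  74  66  66  67  66  68  67  67  65  65] R 266.. [ 69  68  68  68  68  71  86 106 108 106 102  96  93  92  90  89  93  92
  91  92  91  90  92  92  90  92  91  90  89  90  87  83]
```

Bat edges match the prediction to within 1 px. Last is the vase.

Call:
{"name": "carry_out", "arguments": {
  "deltas": [0, 0, 3.8, 0, 0.0075, 0, -1, 0, 0, 0, 0.01, 0.03, 0, -1, 0, 0, 0, 0.014, 0.05, 0, -1, 0, 0, 0, 0.014, 0.05, 0, -1, 0, 0, 0, 0.014, 0.05, 0, -1, 0, 0, 0, 0.014, 0.05, 0, -1, 0, 0, 0, 0.014, 0.05, 0, -1, 0, 0, 0, 0.014, 0.05, 0, -1, 0, 0, 0, 0.014, 0.05, 0, -1, 0, 0, 0, 0.014, 0.05, 0, -1, 0, 0, 0, 0.014, 0.05, 0.03, -1, 0, 0, 0, 0.005, 0.02, 0.04, -1]
}}

```text
clock: 43.48
eef_pos: [611.3, -283.9, 263.5]
tool_rot: [3.139, -0.001, -0.146]
force: [-0.4, -0.1, 0.2]
width: 85.2
gripper_force: 0.0
```

Call:
{"name": "carry_out", "arguments": {
  "deltas": [0, 0, 0, 0, 0, 0.05, -1, 0, 0, 0, 0, 0, 0.05, -1, 0, 0, 0, 0, 0, 0.02, -1, 0, 0, 0, 0, 0, 0, -1, 0, 0, 0, 0, 0, 0, -1, 0, 0, 0, 0, 0, 0, -1, 0, 0, 0, 0, 0, 0, -1]
}}

```text
clock: 44.35
eef_pos: [612.3, -279.2, 145.5]
tool_rot: [3.141, -0.002, -0.142]
force: [-1.0, -0.1, -0.5]
width: 85.3
gripper_force: 0.0
```

```bash
python3 -c "
from h import *
plan([610.5,-279.2,28],-8.1)
im=np.ascontiguousarray(ctrl.get_image('wrist')[:,:,::-1]);c=ctrl.calibration('wrist');cv2.imwrite('pics/w11.png',im)
u=w2px((610.5,-279.2,95),c)[0]; e=w2px((610.5+18,-279.2,95),c)[0]; r=np.linalg.norm(e-u); print(u,r)
plan([610.5,-279.2,28],-8.1)
g=cv2.cvtColor(im,cv2.COLOR_BGR2GRAY); print(cv2.HoughCircles(g,cv2.HOUGH_GRADIENT_ALT,1,5,param1=150,param2=0.6,minRadius=int(r*.6),maxRadius=int(r*1.5)))
"
```

```text
t 44.35 pos [ 612.28 -279.25  145.5 ] rpy [179.98  -0.1   -8.11] w 85.3 gf 0.0 F [-1.01 -0.07 -0.5 ]
turn [ 0.02 -0.1  -0.01] shift [ -1.77   0.2  117.5 ]
[248.9  229.81] 28.18213452103203
t 44.4 pos [ 612.16 -279.18  145.23] rpy [179.98  -0.08  -8.11] w 85.4 gf 0.0 F [ 0.21  0.61 -0.11]
turn [ 0.02 -0.08 -0.01] shift [ -1.64   0.25 117.23]
[[[247.   209.    35.68]
  [252.   229.    25.38]
  [249.   220.    32.91]
  [128.   199.    26.58]
  [326.   341.    35.28]
  [324.   331.    35.49]
  [249.   220.    20.34]
  [128.   199.    37.48]
  [364.   288.    24.15]
  [453.   311.    18.05]]]
```

Call:
{"name": "carry_out", "arguments": {
  "deltas": [0, 0, 0, -0.0015, 0, 0.03, -1, 0, 0, 0, 0, 0, 0.04, -1, 0, 0, 0, 0, 0, 0.03, -1, 0, 0, 0, 0, 0, 0.012, -1, 0, 0, 0, 0, 0, 0.004, -1, 0, 0, 0, 0, 0, 0, -1, 0, 0, 0, 0, 0, 0, -1]
}}

```text
clock: 45.28
eef_pos: [611.1, -279.2, 29.6]
tool_rot: [3.141, -0.002, -0.142]
force: [-0.7, 1.1, -0.1]
width: 85.3
gripper_force: 0.0
```

Call:
{"name": "carry_out", "arguments": {
  "deltas": [0, 0, 0, 0, 0, 0, 1, 0, 0, 0, 0, 0, 0, 1, 0, 0, 0, 0, 0, 0, 1, 0, 0, 0, 0, 0, 0, 1, 0, 0, 0, 0, 0, 0, 1, 0, 0, 0, 0, 0, 0, 1, 0, 0, 0, 0, 0, 0, 1, 0, 0, 0, 0, 0, 0, 1, 0, 0, 0, 0, 0, 0, 1]
}}

```text
clock: 46.4
eef_pos: [610.8, -279.2, 29.2]
tool_rot: [3.141, -0.001, -0.142]
force: [0.1, -0.3, 5.1]
width: 50.7
gripper_force: 62.7
```

Call:
{"name": "carry_out", "arguments": {
  "deltas": [0, 0, 0, 0, 0, -0.01, 1, 0, 0, 0, 0, 0, -0.03, 1, 0, 0, 0, 0, 0, -0.05, 1, 0, 0, 0, 0, 0, -0.05, 1, 0, 0, 0, 0, 0, -0.05, 1, 0, 0, -3.8, 0, 0, -0.041, 1, 0, 0, 0, -0.0059, -0.016, 0, 1, 0, 0, 0, -0.01, -0.04, 0, 1, 0, 0, 0, -0.01, -0.04, 0, 1, 0, 0, 0, -0.01, -0.04, 0, 1, 0, 0, 0, -0.01, -0.04, 0, 1, 0, 0, 0, -0.01, -0.04, 0, 1]
}}

```text
clock: 47.9
eef_pos: [568.9, -56.9, 257.9]
tool_rot: [-3.141, 0.003, -0.075]
force: [1.2, 0.5, -0.5]
width: 50.5
gripper_force: 62.6
```

Call:
{"name": "carry_out", "arguments": {
  "deltas": [0, 0, 0, -0.01, -0.04, 0, 1, 0, 0, 0, -0.01, -0.04, 0, 1, 0, 0, 0, -0.01, -0.04, 0, 1, 0, 0, 0, -0.01, -0.04, 0, 1, 0, 0, 0, -0.01, -0.04, 0, 1, 0, 0, 0, -0.01, -0.04, 0, 1, 0, 0, 0, -0.006, -0.03, 0, 1, 0, 0, 0, -0.004, -0.02, 0, 1, 0, 0, 0, 0, -0.01, 0, 1, 0, 0, 0, 0, 0, 0.04, 1, 0, 0, 0, 0, 0, 0.025, 1, 0, 0, 0, 0, 0, 0, 1]
}}

```text
clock: 49.4
eef_pos: [522.4, 243.2, 192.5]
tool_rot: [3.138, 0.004, -0.077]
force: [-0.1, 0.5, -1.0]
width: 50.7
gripper_force: 62.6
```

Call:
{"name": "carry_out", "arguments": {
  "deltas": [0, 0, 0, 0, 0, 0, 1, 0, 0, 0, 0, 0, 0, 1, 0, 0, 0, 0, 0, 0, 1]
}}

```text
clock: 49.78
eef_pos: [524.1, 245.3, 195.3]
tool_rot: [-3.141, -0.001, -0.076]
force: [0.1, -0.9, -1.2]
width: 50.6
gripper_force: 62.7
```

```bash
python3 -c "
from h import *
plan([523.9,244.8,175.2],-4.3)
ctrl.get_image('top'); plan([523.9,244.8,175.2],-4.3)"
```

```text
t 49.77 pos [524.06 245.31 195.29] rpy [-179.94   -0.09   -4.33] w 50.6 gf 62.667559711262584 F [ 0.14 -0.87 -1.25]
turn [-0.06 -0.09 -0.03] shift [-0.13  0.52 20.09]
t 49.83 pos [523.91 245.32 195.1 ] rpy [-179.96   -0.07   -4.31] w 50.6 gf 62.66793679911643 F [-0.14  0.67 -1.49]
turn [-0.04 -0.07 -0.01] shift [ 0.03  0.52 19.9 ]
```

Call:
{"name": "carry_out", "arguments": {
  "deltas": [0, 0, 0, 0, 0.0004, 0.01, 1, 0, 0, 0, 0, 0, 0.006, 1, 0, 0, 0, 0, 0, 0.002, 1, 0, 0, 0, 0, 0, 0.001, 1, 0, 0, 0, 0, 0, 0, 1, 0, 0, 0, 0, 0, 0.0005, 1, 0, 0, 0, 0, 0, 0, 1]
}}

```text
clock: 50.7
eef_pos: [523.8, 244.9, 175.2]
tool_rot: [-3.141, -0.001, -0.075]
force: [-0.3, -0.1, 1.5]
width: 50.5
gripper_force: 63.0
```

Call:
{"name": "carry_out", "arguments": {
  "deltas": [0, 0, 0, 0, 0, 0.0005, 1, 0, 0, 0, 0, 0, 0, 1, 0, 0, 0, 0, 0, 0, 1]
}}

```text
clock: 51.08
eef_pos: [523.8, 244.9, 175.2]
tool_rot: [-3.141, -0.001, -0.075]
force: [-1.8, -0.8, 5.5]
width: 50.2
gripper_force: 63.4
```

Call:
{"name": "carry_out", "arguments": {
  "deltas": [0, 0, 0, 0, 0, 0, -0.4, 0, 0, 0, 0, 0, 0, -0.7, 0, 0, 0, 0, 0, 0, -1, 0, 0, 0, 0, 0, 0, -1, 0, 0, 0, 0, 0, 0, -1, 0, 0, 0, 0, 0, -0.015, -1, 0, 0, 0, 0, 0, -0.03, -1, 0, 0, 0, 0, 0, -0.05, -1, 0, 0, 0, 0, 0, -0.05, -1, 0, 0, 0, 0, 0, -0.015, -1, 0, 0, 0, 0, 0.03, 0, -1, 0, 0, 0, 0, 0.05, 0, -1]
}}

```text
clock: 52.58
eef_pos: [517.0, 165.9, 334.3]
tool_rot: [-3.141, 0.0, -0.071]
force: [0.3, -0.8, 0.0]
width: 85.4
gripper_force: 0.0
```

Call:
{"name": "carry_out", "arguments": {
  "deltas": [0, 0, 0, 0, 0.05, 0, -1, 0, 0, 0, 0, 0.05, 0, -1, 0, 0, 0, 0, 0.05, 0, -1, 0, 0, 0, 0, 0.05, 0, -1, 0, 0, 0, 0, 0.05, 0, -1, 0, 0, 0, 0, 0.03, 0, -1, 0, 0, 0, 0, 0, 0, -1, 0, 0, 0, 0, 0, 0, -1]
}}

```text
clock: 53.58
eef_pos: [496.3, -113.1, 334.2]
tool_rot: [-3.141, 0.001, -0.074]
force: [-0.3, 0.6, 0.4]
width: 85.5
gripper_force: 0.0
```

```bash
python3 -c "
from h import *
t=np.ascontiguousarray(ctrl.get_image('top')[:,:,::-1]);s=np.ascontiguousarray(ctrl.get_image('scene')[:,:,::-1])
a=cv2.resize(t[115:275,90:215],(390,500));b=cv2.resize(s[150:300,280:420],(400,428)); v=np.zeros((500,790,3),np.uint8); v[:,:390]=a; v[:428,390:]=b
cv2.imwrite('pics/final.png',v)"
```

```text
(no output)
```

View pics/final.png

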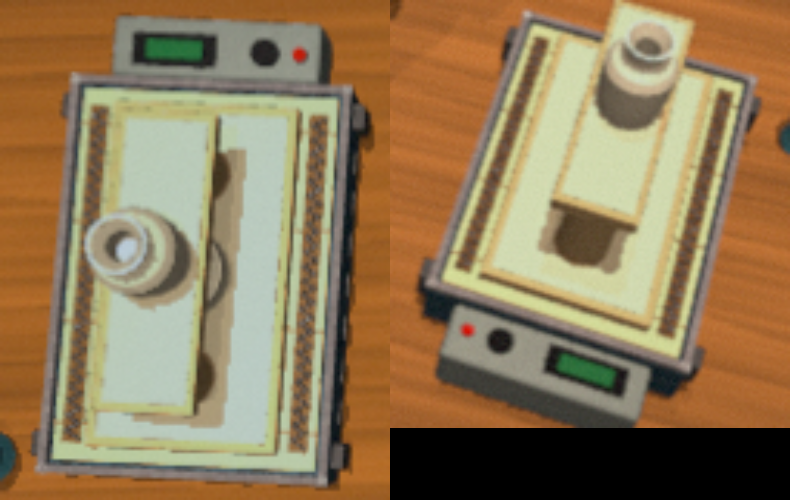

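The vase stands upright in the middle of the bat, with its lip at (118,243). The bat is level on both props and in line with the lower shelf, so I'm handing in.

```bash
python3 -c "
from cell import ctrl
print(ctrl.finish_job())"
```

```text
the job is handed in; nothing more can be done
None
```

The kiln load is built and handed in at about 54 s: bowl, both tall props, shelf and vase were placed in the order asked, each looked in place in the camera views (the bowl about 2 mm off centre), and I never moved the short props.

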